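# Put the water filter on bypass and vent it

### The job

The white inline water filter on the worktop is to be taken out of service for a cartridge change without cutting off the water: push the lever of the bypass valve behind it fully open (along its pipe), and only then push the levers of the two valves at the filter's ends fully shut (square across their pipes), in either order. Last, with both shut, press the filter's vent button fully in for a good second and let it go. Do it all with gentle pushes of a fingertip, without gripping or forcing the levers, and leave the loose things round the work where they are.

Things in the scene. Friction and masses are not known exactly. Their poses are not given: they have to be found in the camera images.
- station: grey painted plate 175x510x6 mm fixed on the worktop with copper pipes, three brass valves and a white filter (56 mm thick, 184 long). Origin: centre of its underside; x away from the robot, y left along the pipes. Filter run at x=-47.5 mm, plain bypass run behind at x=+47.5; pipes along x join them at y=+-188. Heights over the worktop: pipes and valve bodies of the filter run 65 mm, of the bypass run 83, filter 78. No part comes off
- inlet_pivot (a point): on the stem axis of the inlet valve (in the filter run, left of the filter), at the middle height of its lever, 80 mm above the worktop; fixed; axes as the station's
- inlet_tip (a point): on the centre line of the inlet valve's red lever, 74 mm from the pivot and 2 mm from its free end; moves with the lever. The lever is a flat level arm 12 mm wide whose underside lies 74 mm and whose top 85 mm above the worktop
- inlet_lever (a joint): angle of the inlet valve's lever: 0 = fully open (lever along the pipe, pointing to the station's +y, away from the filter), 1.57 = fully shut (lever across the pipe, pointing to the station's -x, towards the robot); hard stops there. Opening to shutting is counter-clockwise from above. 3 to 5 N at 50 mm from the pivot turns it; it stays where left. Starts open (or nearly)
- outlet_pivot (a point): on the stem axis of the outlet valve (in the filter run, right of the filter), at the middle height of its lever, 80 mm above the worktop; fixed; axes as the station's
- outlet_tip (a point): on the centre line of the outlet valve's red lever, 74 mm from the pivot and 2 mm from its free end; moves with the lever. The lever is a flat level arm 12 mm wide whose underside lies 74 mm and whose top 85 mm above the worktop
- outlet_lever (a joint): angle of the outlet valve's lever: 0 = fully open (lever along the pipe, pointing to the station's -y, away from the filter), 1.57 = fully shut (lever across the pipe, pointing to the station's +x, away from the robot); hard stops there. Opening to shutting is counter-clockwise from above. 3 to 5 N at 50 mm from the pivot turns it; it stays where left. Starts open (or nearly)
- bypass_pivot (a point): on the stem axis of the bypass valve (alone in the rear run, behind the filter), at the middle height of its lever, 98 mm above the worktop; fixed; axes as the station's
- bypass_tip (a point): on the centre line of the bypass valve's red lever, 74 mm from the pivot and 2 mm from its free end; moves with the lever. The lever is a flat level arm 12 mm wide whose underside lies 92 mm and whose top 103 mm above the worktop
- bypass_lever (a joint): angle of the bypass valve's lever: 0 = fully open (lever along the pipe, pointing to the station's +y), 1.57 = fully shut (lever across the pipe, pointing to the station's -x, towards the filter); hard stops there. Opening to shutting is counter-clockwise from above. 3 to 5 N at 50 mm from the pivot turns it; it stays where left. Starts shut (or nearly)
- vent_top (a point): centre of the top of the filter's vent button as it stands at rest (fixed point), 89 mm above the worktop: a black round button, 17 mm across, on a short boss on top of the white filter
- vent_plunger (a joint): travel of the vent button in m: 0 = out, 0.005 = fully in; a spring pushes it back with 2 N at first and 5 N fully in
- ptfe_tape: roll of white sealing tape lying flat on the plate between the two pipe runs, 52 mm across, 15 mm high (origin: centre of its underside). Loose; leave it alone
- spare_valve: loose spare ball valve of the same kind, 32x115x49 mm, lying right of the plate; not part of the pipework (origin: on its underside). Loose; leave it alone
- cap_black: black bottle cap, 57 mm across, 24 mm high, right of the plate (origin: centre of its underside). Loose; leave it alone
- cap_grey: grey bottle cap, 69 mm across, 24 mm high, behind the plate (origin: centre of its underside). Loose; leave it alone
- tea_tin: round tea tin, 74 mm across, 92 mm high, left of the plate (origin: centre of its underside). Loose; leave it alone
- tea_strainer: steel tea strainer, 82 mm across, 61 mm high, behind the plate (origin: centre of its underside). Loose; leave it alone
- teaspoon: teaspoon, 132x26 mm, 9 mm high, behind the plate (origin: centre of its underside). Loose; leave it alone
- spanner: small open-ended spanner, 140 mm long, lying along the pipes on the plate between the two pipe runs, behind the filter's right half (origin: on its underside). Loose; leave it alone
- cartridge: new filter cartridge, pleated, white with grey ends, 48 mm across, 132 mm high, standing upright left of the plate (origin: centre of its underside). Loose; leave it alone

How it is judged:
On the way, in this order (a step that is already met when the one before it is completed fails the run):
1. the bypass is fully open (within 10 degrees) while both filter valves are still open (value of joint bypass_lever below 0.17 rad and value of joint each of inlet_lever, outlet_lever below 0.4 rad), for 0.2 s.
2. both filter valves are fully shut (within 10 degrees) and the bypass is still open (value of joint bypass_lever below 0.17 rad and value of joint each of inlet_lever, outlet_lever above 1.4 rad), for 0.2 s.
3. the vent button is held in at least 4 mm for half a second, both filter valves shut (all of step 2 and value of joint vent_plunger above 0.004 m), for 0.5 s.
At the end, for the whole second after the job is handed in: bypass lever within 10 degrees of fully open, inlet and outlet levers within 10 degrees of fully shut, all at rest, vent button out again (all of step 2 and value of joint vent_plunger below 0.001 m and velocity of joint inlet_lever between -0.05 and 0.05 rad/s and velocity of joint outlet_lever between -0.05 and 0.05 rad/s and velocity of joint bypass_lever between -0.05 and 0.05 rad/s); the robot touches nothing.
It fails at once if a filter valve is turned towards shut (beyond 0.5 rad) before the bypass is open (more than 0.3 rad from fully open): the water is cut (value of joint bypass_lever above 0.3 rad and value of joint any of inlet_lever, outlet_lever above 0.5 rad).
It fails at once if the vent is pressed more than 2 mm while a filter valve is not shut (below 1.3 rad): water sprays out (value of joint vent_plunger above 0.002 m and value of joint any of inlet_lever, outlet_lever below 1.3 rad).
It fails at once if a lever is gripped or forced: more than 35 N between the fingers and the station (contact force between the fingers and station above 35 N).
It fails at once if a loose thing is lifted, carried or shoved (moved more than 25 mm) (distance of any of ptfe_tape, spare_valve, cap_black, cap_grey, tea_tin, tea_strainer, teaspoon, spanner, cartridge from where it was at the start of the episode above 0.025 m).
It also fails if it takes over 64 s, if anything falls off the work surface, if the arm or the gripper's body presses on something with over 40 N, if the wrist force passes 120 N, or if a joint passes its speed limit or range.

### The arm

A 6-joint arm with a two-finger parallel gripper is mounted at the origin on a cart in front of the work surface, level with it; the furniture and walls round the work are solid. World frame = base frame: x ahead of the robot, y to its left, z up, the work surface at z = 0. Lengths are in m, angles in rad, forces in N, time in s.
With the tool pointing down it reaches from about 0.3 to 0.775 m from the base axis. Payload 14.6 kg.
Tool frame: the origin (TCP) lies at the very end of the fingers, on their centre line; the grasp point (between the pads) lies 19 mm behind it; z points along the fingers, y is the line along which they close (so a half turn about z gives the same grasp; the last joint's range is limited). The gripper opens to 94 mm and grips with 3 to 60 N. Pads are 16 mm wide; open, the fingers measure 119 mm over their backs; the gripper's body (75 mm by 177 mm) begins 78 mm behind the grasp point.
Start: joints at [1.225, 0.3, 1.521, -0, 1.321, -0.067], TCP at [0.151, 0.529, 0.205] pointing down, gripper open.
Joint ranges: [-3.03, 3.03], [-0.79, 2.21], [0.23, 2.52], [-1.04, 4.18], [0, 3.07], [-2.55, 2.55]. Speed limits (rad/s): [2.22, 2.22, 2.57, 3.14, 3.14, 3.14].

### API

Orientations are given as [roll, pitch, yaw] about the fixed x, y, z axes, in that order (R = Rz(yaw) Ry(pitch) Rx(roll)).
In Python, from station import ctrl gives the robot as it stands. The module is installed in compiled form; this text tells all that it offers.
- The arm moves only by the tool play_rows, never from a script. Its argument "commands" is a list of rows, each a list of 7 numbers: the shift along the tool's x, y, z in m, then the turn, a rotation vector about the tool's x, y, z in degrees, then the closure, from -1 (fully open) to 1 (shut). A call has 1 to 20 rows; each row shifts and turns the commanded pose from where the row before left it, along the tool's axes as they then stand; what a row does not reach is not made up. A row lasts 1/12 s, in which the tool goes at most 41.7 mm and 7.16 degrees, less where a joint would pass 70% of its speed; a pose out of reach is approached as far as the arm can. A call is refused whole if a number of a shift passes 0.0417 or a number of a turn 7.16, either way. A call with a gripper value outside its range is refused whole. The fingers move at their own pace and stop on an object; "force" is the grip in N (left out, the last holds). Time passes only in rows, so rows that do not move let the fingers close. It gives the time, the measured TCP pose, the force, the opening and the grip force at its end, in the units of the state.
- ctrl.get_obs(): the state, without advancing time (a new reading comes with each control period).
- ctrl.camera(name): name is "side" or "top" or "wrist"; returns the picture (384x512x3 uint8, blue, green, red); there is no depth.
- ctrl.camera_model(name): a dict with "fx", "fy", "cx", "cy" (pixels), "rvec" (rotation vector, rad) and "tvec" (3), from world to camera coordinates, as OpenCV has them. Camera axes: x right, y down, z forward; pixel columns grow to the right and rows downward; lengths in m; the calibration is good to about 2 mm. A picture is of the moment at which its call begins: read the wrist's pose just before it. camera_model takes no time and is no camera call; for the wrist camera it gives the pose at the moment of the call.
- ctrl.hand_in(): hands the job in; it is judged then, once.
The state is a dict: "time_s": time; "qpos": joint angles; "joint_vel": joint speeds; "tau": joint torques, N m; "ee_pos": TCP position; "eef_rot": TCP orientation; "force": force on the tool from outside, world axes, zero at the start; "moment": the same for the moment, N m; "grip_width": finger opening in m; "grip_force": force on a finger pad.
Only numpy, scipy, OpenCV 4.12 (cv2) and the standard library are available. Lean on these libraries where they do the work, as an engineer would, in place of code of your own. Each camera call takes 0.05 s, during which the arm holds its last target. There are 200 camera calls.

## Working session

There is one attempt and no reset: what is moved stays moved. The work goes in short steps, Python scripts to look and compute and a tool call to move; the robot and the scene stay as the last step left them, time stands still between calls to the robot, and variables do not carry over. Pictures are saved under pics/ and viewed, at most 10 in all, crops included, and the job is handed in when it is done.

Besides the shell and the picture viewer there is one more tool, called after "Emit:" in YAML: its name, and indented under it one key for each argument. play_rows: Moves the arm, as the interface text tells. Its arguments: {"type":"object","properties":{"commands":{"type":"array","items":{"type":"array","items":{"type":"number"}}},"force":{"type":"number"}},"required":["commands"]}

```bash
mkdir -p pics
cat > h.py <<'E'
import numpy as np, cv2
from station import ctrl
def ray(name,u,v,z,m=None):
    m=m or ctrl.camera_model(name)
    R=cv2.Rodrigues(np.array(m["rvec"],float))[0];t=np.array(m["tvec"],float).ravel()
    d=R.T@np.array([(u-m["cx"])/m["fx"],(v-m["cy"])/m["fy"],1]);c=-R.T@t
    return c+d*(z-c[2])/d[2]
def proj(name,p):
    m=ctrl.camera_model(name)
    R=cv2.Rodrigues(np.array(m["rvec"],float))[0]
    q=R@np.array(p,float)+np.array(m["tvec"],float).ravel()
    return np.array([m["fx"]*q[0]/q[2]+m["cx"],m["fy"]*q[1]/q[2]+m["cy"]])
def red(im):
    h=cv2.cvtColor(im,cv2.COLOR_BGR2HSV)
    return (((h[...,0]<8)|(h[...,0]>172))&(h[...,1]>130)&(h[...,2]>60)).astype(np.uint8)
def blobs(m,a=40):
    n,l,s,c=cv2.connectedComponentsWithStats(m)
    for i in range(1,n):
        if s[i][4]>a: yield np.argwhere(l==i)[:,::-1].astype(np.float32),s[i],c[i]
E
python3 - <<'E'
from h import *
for n in("top","side"):
    im=ctrl.camera(n);cv2.imwrite(f"pics/{n}0.png",im)
    for p,s,c in blobs(red(im)):print(n,s,c.round(1),[x for x in cv2.minAreaRect(p)],ray(n,*c,.085).round(3))
    print(n,ray(n,256,192,0))
o=ctrl.get_obs();print({k:np.round(v,3) for k,v in o.items()})
E
```

```text
top [383 208  11  18  52] [388.2 216.8] [(388.2525634765625, 216.90138244628906), (2.588235378265381, 19.235294342041016), 28.07248878479004] [ 0.488 -0.442  0.085]
top [164 222  21   5  71] [173.6 224.4] [(173.94552612304688, 224.5445556640625), (20.298757553100586, 3.4826302528381348), 5.710593223571777] [0.465 0.284 0.085]
top [0.58764823 0.00594691 0.        ]
side [258 194  20   4  44] [267.8 195.3] [(267.57415771484375, 195.2396697998047), (19.02593421936035, 2.642491102218628), 3.3664605617523193] [0.504 0.078 0.085]
side [276 227   5  15  51] [278. 234.] [(277.9024353027344, 233.8780517578125), (3.533808946609497, 14.135236740112305), 6.34019136428833] [0.463 0.288 0.085]
side [ 5.56455402e-01 -5.34894694e-02 -1.11022302e-16]
{'time_s': np.float64(0.1), 'qpos': array([ 1.225,  0.3  ,  1.522, -0.   ,  1.321, -0.067]), 'joint_vel': array([ 0.001, -0.   , -0.001, -0.   , -0.002, -0.   ]), 'tau': array([ 1.0000e-03, -5.3264e+01, -3.5328e+01,  7.1000e-02,  2.4000e-02,
       -0.0000e+00]), 'ee_pos': array([0.151, 0.529, 0.205]), 'eef_rot': array([-3.141, -0.   ,  2.863]), 'force': array([0.127, 0.574, 0.17 ]), 'moment': array([-0.015,  0.031,  0.005]), 'grip_force': np.float64(0.0), 'grip_width': np.float64(0.094)}
```

View pics/top0.png

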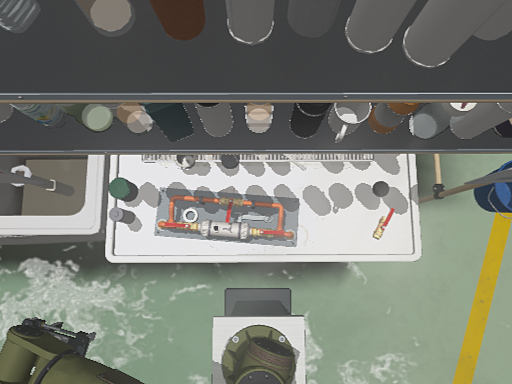

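View pics/side0.png

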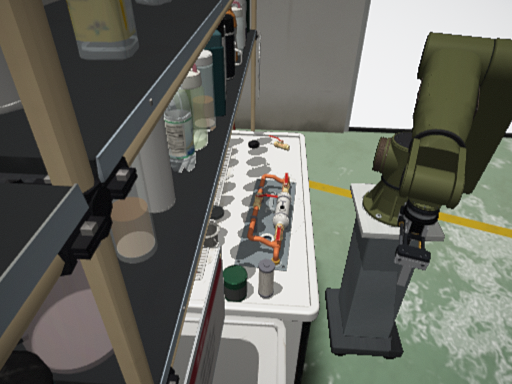

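The top view shows the plate at about px (155–300, 188–245), turned a few degrees. The inlet lever is near (174,224), the outlet lever near (280,234) and the bypass lever near (228,212). Next I need a closer look from the wrist camera.

Run:
```python
from h import *
for q in((162,188),(299,200),(296,245),(155,236)):print(ray("top",*q,.006).round(3))
m=ctrl.camera_model("wrist");print(m)
R=cv2.Rodrigues(np.array(m["rvec"],float))[0];t=np.array(m["tvec"]).ravel()
from scipy.spatial.transform import Rotation as Ro
o=ctrl.get_obs();T=Ro.from_euler('xyz',o["eef_rot"]).as_matrix()
print("cam in tool",T.T@(-R.T@t-o["ee_pos"]),"axes\n",(T.T@R.T).round(3),"tool axes\n",T.round(3))
```

```text
[0.603 0.347 0.006]
[ 0.557 -0.15   0.006]
[ 0.395 -0.136  0.006]
[0.43  0.366 0.006]
{'fx': 302.62606556880337, 'fy': 302.62606556880337, 'cx': 262.03640641350063, 'cy': 192.4674262061143, 'rvec': array([-2.31660924, -1.74564636, -0.25200692]), 'tvec': array([-0.54852874, -0.02934715,  0.39306176])}
cam in tool [ 0.08308701 -0.00107833 -0.17985712] axes
 [[-0.001 -0.959 -0.284]
 [ 1.    -0.001  0.   ]
 [-0.    -0.284  0.959]] tool axes
 [[-0.961  0.275 -0.   ]
 [ 0.275  0.961 -0.001]
 [ 0.    -0.001 -1.   ]]
```

Emit:
play_rows:
  commands:
    - [-0.0239,-0.0243,-0.0032,0,0,0,1]
    - [-0.0239,-0.0243,-0.0032,0,0,0,1]
    - [-0.0239,-0.0243,-0.0032,0,0,0,1]
    - [-0.0239,-0.0243,-0.0032,0,0,0,1]
    - [-0.0239,-0.0243,-0.0032,0,0,0,1]
    - [-0.0239,-0.0243,-0.0032,0,0,0,1]
    - [-0.0239,-0.0243,-0.0032,0,0,0,1]
    - [-0.0239,-0.0243,-0.0032,0,0,0,1]
    - [-0.0239,-0.0243,-0.0032,0,0,0,1]
    - [-0.0239,-0.0243,-0.0032,0,0,0,1]
    - [-0.0239,-0.0243,-0.0032,0,0,0,1]
    - [-0.0239,-0.0243,-0.0032,0,0,0,1]
    - [-0.0239,-0.0243,-0.0032,0,0,0,1]
    - [-0.0239,-0.0243,-0.0032,0,0,0,1]
    - [0,0,0,0,0,-5.7,1]
    - [0,0,0,0,0,-5.7,1]
    - [0,0,0,0,0,0,1]
    - [0,0,0,0,0,0,1]
  force: 10

```text
time_s: 1.6
ee_pos: [0.3793, 0.1096, 0.2501]
eef_rot: [-3.142, -0.0, 3.059]
force: [0.7, -0.1, 0.6]
grip_width: 0.0007
grip_force: 0.0
```

Run:
```python
from h import *
o=ctrl.get_obs();print({k:np.round(o[k],3) for k in("time_s","ee_pos","eef_rot","grip_width","force")})
m=ctrl.camera_model("wrist")
im=ctrl.camera("wrist");cv2.imwrite("pics/w0.png",im)
cv2.imwrite("pics/w0b.png",cv2.resize(im,(800,600)))
for p,s,c in blobs(red(im)):print(s,c.round(1),cv2.boxPoints(cv2.minAreaRect(p)).round(0).tolist(),ray("wrist",*c,.085,m).round(3))
```

```text
{'time_s': np.float64(1.6), 'ee_pos': array([0.379, 0.11 , 0.25 ]), 'eef_rot': array([-3.142, -0.   ,  3.059]), 'grip_width': np.float64(0.001), 'force': array([ 0.656, -0.137,  0.643])}
[108 224  70  16 623] [139.3 232. ] [[108.0, 229.0], [176.0, 224.0], [177.0, 235.0], [109.0, 241.0]] [ 0.436 -0.049  0.085]
[365 225  72  13 627] [402.6 230.8] [[365.0, 236.0], [365.0, 224.0], [436.0, 227.0], [436.0, 238.0]] [0.462 0.276 0.085]
[261 255   3  30  58] [262.4 268.9] [[261.0, 255.0], [263.0, 255.0], [263.0, 284.0], [261.0, 284.0]] [0.5   0.099 0.085]
```

View pics/w0b.png

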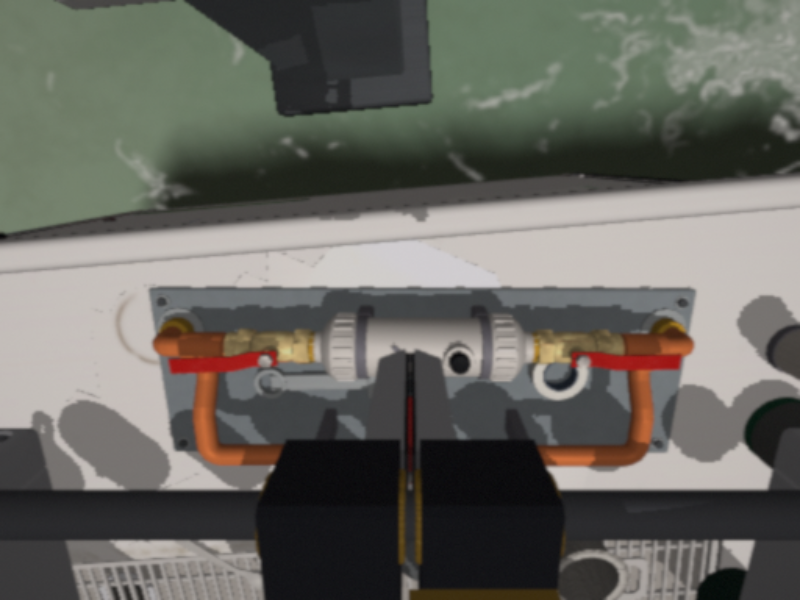

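The wrist view (upside down) shows the inlet stem at about (581,358), the outlet stem at (266,359) and the vent at (459,360) in the 800x600 picture. The gripper hides the bypass lever, so I'll shift right for a second view.

Emit:
play_rows:
  commands:
    - [0,-0.035,0,0,0,0,1]
    - [0,-0.035,0,0,0,0,1]
    - [0,-0.035,0,0,0,0,1]
    - [0,-0.035,0,0,0,0,1]
    - [0,0,0,0,0,0,1]
    - [0,0,0,0,0,0,1]

```text
time_s: 2.15
ee_pos: [0.3681, -0.0308, 0.2503]
eef_rot: [3.142, 0.0, 3.056]
force: [0.2, 0.6, -0.5]
grip_width: 0.0006
grip_force: 0.0
```

Run:
```python
from h import *
o=ctrl.get_obs();print(o["ee_pos"].round(4),o["eef_rot"].round(3))
m=ctrl.camera_model("wrist");np.save("m1.npy",m,allow_pickle=True)
im=ctrl.camera("wrist");cv2.imwrite("pics/w1.png",im)
cv2.imwrite("pics/w1b.png",cv2.resize(im,(800,600)))
for p,s,c in blobs(red(im)):print(s,c.round(1),cv2.boxPoints(cv2.minAreaRect(p)).round(0).tolist(),ray("wrist",*c,.085,m).round(3))
```

```text
[ 0.3681 -0.0308  0.2503] [3.142 0.    3.056]
[273 224  16   9  48] [281.6 226. ] [[273.0, 225.0], [275.0, 220.0], [291.0, 227.0], [288.0, 232.0]] [ 0.432 -0.013  0.085]
[476 224  36  13 281] [496.6 229.3] [[476.0, 233.0], [477.0, 222.0], [512.0, 226.0], [511.0, 237.0]] [0.459 0.251 0.085]
[222 228  23  12 203] [232.4 233.1] [[222.0, 229.0], [244.0, 227.0], [245.0, 238.0], [223.0, 240.0]] [ 0.436 -0.074  0.085]
[364 253  23  50 517] [376. 276.] [[363.0, 301.0], [377.0, 251.0], [389.0, 254.0], [375.0, 305.0]] [0.512 0.104 0.085]
```

View pics/w1b.png

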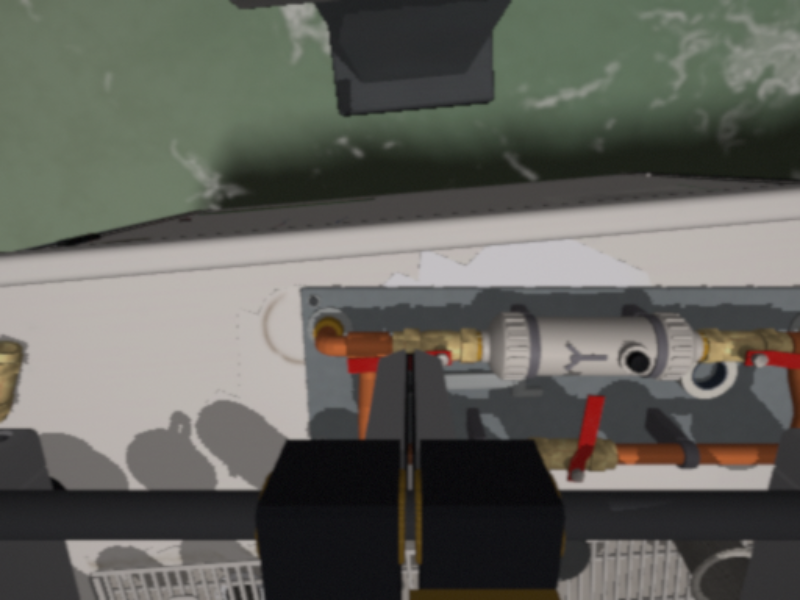

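The bypass lever is now visible, with its free end at (596,397) and its stem at (577,475). The vent is at (637,360) and the inlet stem at (760,358).

Run:
```python
from h import *
m1=np.load("m1.npy",allow_pickle=True).item()
# w0 pose: rebuild model from m1 by shifting camera (same orientation to 0.003 rad)
m0=dict(m1)
R=cv2.Rodrigues(np.array(m1["rvec"],float))[0]
Rz=cv2.Rodrigues(np.array([0,0,.003]))[0]
c1=-R.T@np.array(m1["tvec"]).ravel(); e1=np.array([.3681,-.0308,.2503]);e0=np.array([.3793,.1096,.2501])
R0=R@Rz.T; c0=e0+Rz@(c1-e1); m0["rvec"]=cv2.Rodrigues(R0)[0].ravel(); m0["tvec"]=-R0@c0
np.save("m0.npy",m0,allow_pickle=True)
k=.64
P={}
for n,m,q,z in[("in_piv0",m0,(581,358),.088),("out_piv0",m0,(266,359),.088),("vent0",m0,(459,361),.089),("in_end0",m0,(680,362),.085),("out_end0",m0,(169,365),.085),
 ("vent1",m1,(637,361),.089),("in_piv1",m1,(760,358),.088),("byp_piv1",m1,(577,475),.106),("byp_end1",m1,(596,397),.103),
 ("c0",m0,(151,289),.006),("c1",m0,(694,289),.006),("c2",m1,(302,288),.006)]:
    P[n]=ray("",q[0]*k,q[1]*k,z,m)[:2];print(n,P[n].round(4))
d=P["in_piv0"]-P["out_piv0"];y=d/np.linalg.norm(d);x=np.array([y[1],-y[0]])
print("yaw",np.arctan2(x[1],x[0]),np.linalg.norm(d))
e=P["c1"]-P["c0"];print("plate",np.linalg.norm(e),np.arctan2(-e[0],e[1]))
o=(P["c1"]+P["c0"])/2+.0875*x;print("origin",o)
for n in P:print(n,((P[n]-o)@x).round(4),((P[n]-o)@y).round(4))
```

```text
in_piv0 [0.4548 0.237 ]
out_piv0 [ 0.4352 -0.0087]
vent0 [0.449  0.1417]
in_end0 [0.4661 0.3162]
out_end0 [ 0.4352 -0.0872]
vent1 [0.4499 0.1398]
in_piv1 [0.456  0.2361]
byp_piv1 [0.5375 0.0886]
byp_end1 [0.4706 0.1032]
c0 [ 0.3902 -0.1329]
c1 [0.4318 0.3693]
c2 [ 0.3894 -0.1337]
yaw -0.07928617003950254 0.24646512712202334
plate 0.5040008309714482 -0.08269550155291576
origin [0.49823807 0.11127298]
in_piv0 -0.0533 0.1219
out_piv0 -0.0533 -0.1245
vent0 -0.0515 0.0264
in_end0 -0.0483 0.2018
out_end0 -0.0471 -0.2029
vent1 -0.0505 0.0246
in_piv1 -0.0519 0.1211
byp_piv1 0.0409 -0.0194
byp_end1 -0.0269 -0.0102
c0 -0.0884 -0.252
c1 -0.0866 0.252
c2 -0.0891 -0.2528
```

Emit:
play_rows:
  commands:
    - [-0.0212,0.02,0.02,0,0,0,1]
    - [-0.0212,0.02,0.02,0,0,0,1]
    - [-0.0212,0.02,0.02,0,0,0,1]
    - [-0.0212,0.02,0.02,0,0,0,1]
    - [-0.0212,0.02,0.02,0,0,0,1]
    - [0,0,0.018,0,0,0,1]
    - [0,0,0.018,0,0,0,1]
    - [0,0,0.018,0,0,0,1]
    - [0,0,0,0,0,0,1]
    - [0,0,0,0,0,0,1]

```text
time_s: 3.03
ee_pos: [0.4815, 0.0627, 0.0961]
eef_rot: [-3.141, -0.001, 3.063]
force: [-0.2, -0.2, 0.8]
grip_width: 0.0003
grip_force: 0.0
```

```bash
cat >> h.py <<'E'
O=np.array([.496,.111]);YAW=-.081
X=np.array([np.cos(YAW),np.sin(YAW)]);Y=np.array([-X[1],X[0]])
def st(p):return np.array([(p[:2]-O)@X,(p[:2]-O)@Y])
def look(name):
    o=ctrl.get_obs();m=ctrl.camera_model("wrist");im=ctrl.camera("wrist")
    print("tcp st",st(o["ee_pos"]).round(4),"z",o["ee_pos"][2].round(4),"F",np.round(o["force"],1),"t",round(float(o["time_s"]),2))
    cv2.imwrite(f"pics/{name}.png",cv2.resize(im,(800,600)))
    for p,s,c in blobs(red(im),100):
        b=cv2.boxPoints(cv2.minAreaRect(p));
        for z in(.085,.103):print(z,s.tolist(),[st(ray("",*q,z,m)).round(3).tolist() for q in b])
E
python3 -c "
from h import *
look('w2')"
```

```text
tcp st [-0.0106 -0.0493] z 0.0961 F [-0.2 -0.2  0.8] t 3.03
0.085 [26, 166, 135, 26, 2289] [[-0.051, -0.203], [-0.056, -0.116], [-0.042, -0.117], [-0.037, -0.205]]
0.103 [26, 166, 135, 26, 2289] [[-0.055, -0.188], [-0.06, -0.11], [-0.047, -0.11], [-0.042, -0.191]]
0.085 [309, 218, 29, 64, 1292] [[0.029, -0.017], [-0.021, -0.013], [-0.019, 0.001], [0.031, -0.002]]
0.103 [309, 218, 29, 64, 1292] [[0.017, -0.02], [-0.028, -0.017], [-0.026, -0.004], [0.019, -0.007]]
```

View pics/w2.png

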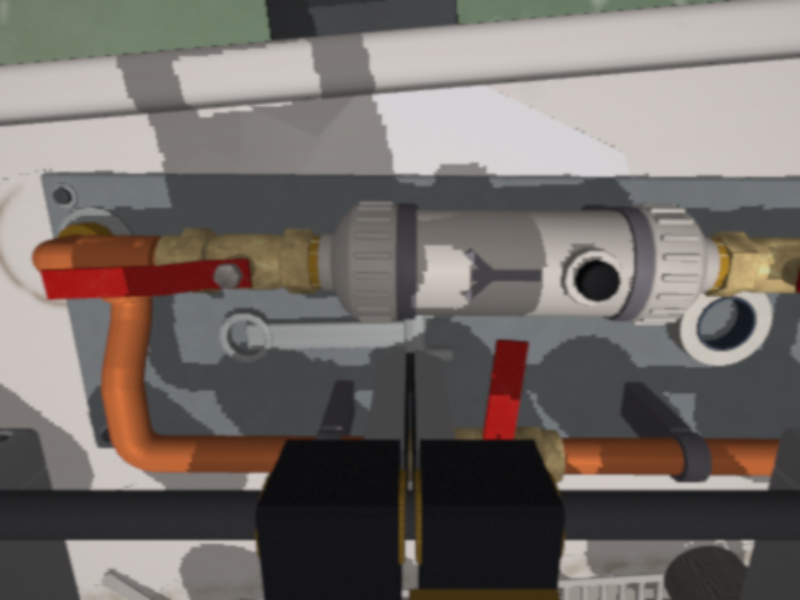

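The lever's right edge is clear of the finger by about 15 mm, and its pivot is near station (0.048,-0.016). I'll push it along the arc.

Emit:
play_rows:
  commands:
    - [0,0.0061,0,0,0,0,1]
    - [0,0.0061,0,0,0,0,1]
    - [0,0.0061,0,0,0,0,1]
    - [0.001,0.0053,0,0,0,0,1]
    - [0.001,0.0053,0,0,0,0,1]
    - [-0.0002,0.0051,0,0,0,0,1]
    - [-0.0002,0.0051,0,0,0,0,1]
    - [-0.0002,0.0051,0,0,0,0,1]
    - [-0.0017,0.0052,0,0,0,0,1]
    - [-0.0017,0.0052,0,0,0,0,1]
    - [-0.0017,0.0052,0,0,0,0,1]

```text
time_s: 4.0
ee_pos: [0.4905, 0.121, 0.0963]
eef_rot: [-3.141, -0.0, 3.062]
force: [0.1, -5.0, 3.6]
grip_width: 0.0004
grip_force: 2.2
```

Emit:
play_rows:
  commands:
    - [-0.0033,0.0047,0,0,0,0,1]
    - [-0.0033,0.0047,0,0,0,0,1]
    - [-0.0033,0.0047,0,0,0,0,1]
    - [-0.0047,0.0037,0,0,0,0,1]
    - [-0.0047,0.0037,0,0,0,0,1]
    - [-0.0047,0.0037,0,0,0,0,1]
    - [0,0,0,0,0,0,1]

```text
time_s: 4.58
ee_pos: [0.5169, 0.1445, 0.096]
eef_rot: [3.141, -0.0, 3.062]
force: [-0.9, 0.5, -1.0]
grip_width: 0.0005
grip_force: 0.2
```

```bash
python3 -c "
from h import *
look('w3')"
```

```text
tcp st [0.0182 0.0351] z 0.096 F [-0.9  0.5 -1. ] t 4.58
0.085 [0, 121, 28, 22, 254] [[-0.054, -0.128], [-0.055, -0.111], [-0.042, -0.113], [-0.041, -0.13]]
0.103 [0, 121, 28, 22, 254] [[-0.055, -0.113], [-0.056, -0.097], [-0.044, -0.099], [-0.043, -0.115]]
0.085 [391, 123, 121, 23, 2241] [[-0.053, 0.113], [-0.053, 0.187], [-0.04, 0.191], [-0.04, 0.115]]
0.103 [391, 123, 121, 23, 2241] [[-0.054, 0.106], [-0.054, 0.173], [-0.042, 0.176], [-0.042, 0.107]]
0.085 [287, 250, 14, 20, 210] [[0.034, 0.051], [0.032, 0.058], [0.048, 0.061], [0.049, 0.054]]
0.103 [287, 250, 14, 20, 210] [[0.025, 0.049], [0.023, 0.056], [0.037, 0.059], [0.039, 0.052]]
0.085 [175, 264, 61, 17, 693] [[0.044, -0.027], [0.044, 0.015], [0.057, 0.015], [0.057, -0.029]]
0.103 [175, 264, 61, 17, 693] [[0.034, -0.022], [0.034, 0.017], [0.046, 0.016], [0.046, -0.023]]
```

View pics/w3.png

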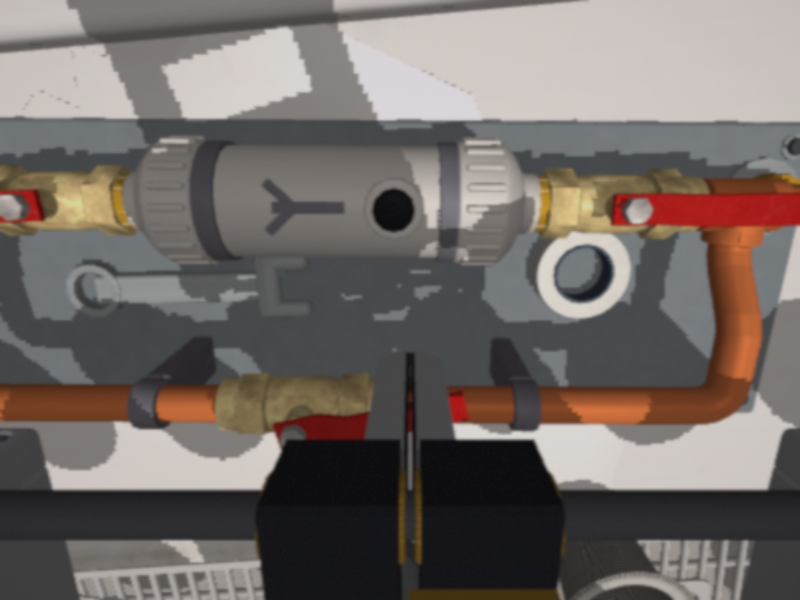

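The bypass lever is still about 8° short: its pivot is at (292,433) and its end at (460,405). I'll push it on in small steps.

Emit:
play_rows:
  commands:
    - [-0.002,0.001,0,0,0,0,1]
    - [-0.002,0.001,0,0,0,0,1]
    - [-0.002,0,0,0,0,0,1]
    - [0,0,0,0,0,0,1]

```text
time_s: 4.97
ee_pos: [0.5225, 0.1455, 0.0962]
eef_rot: [3.141, -0.0, 3.062]
force: [-1.4, 1.1, -0.7]
grip_width: 0.0
grip_force: 0.8
```

Emit:
play_rows:
  commands:
    - [-0.001,0,0,0,0,0,1]
    - [-0.001,0,0,0,0,0,1]
    - [0,0,0,0,0,0,1]

```text
time_s: 5.22
ee_pos: [0.5245, 0.1453, 0.0963]
eef_rot: [3.141, -0.0, 3.062]
force: [-1.9, 1.0, -0.4]
grip_width: 0.0007
grip_force: 1.1
```

Emit:
play_rows:
  commands:
    - [-0.001,0,0,0,0,0,1]
    - [-0.001,0,0,0,0,0,1]
    - [0,0,0,0,0,0,1]

```text
time_s: 5.47
ee_pos: [0.5266, 0.145, 0.0963]
eef_rot: [3.141, 0.0, 3.062]
force: [-1.9, 0.7, 0.0]
grip_width: 0.0005
grip_force: 1.1
```

Emit:
play_rows:
  commands:
    - [-0.001,0,0,0,0,0,1]
    - [-0.001,0,0,0,0,0,1]
    - [0,0,0,0,0,0,1]

```text
time_s: 5.72
ee_pos: [0.5286, 0.1449, 0.0963]
eef_rot: [3.142, 0.0, 3.062]
force: [-1.9, 1.4, 1.1]
grip_width: 0.0003
grip_force: 1.1
```

```bash
python3 -c "
from h import *
look('w4')"
```

```text
tcp st [0.0297 0.0364] z 0.0963 F [-1.9  1.4  1.1] t 5.72
0.085 [0, 103, 23, 21, 245] [[-0.053, -0.123], [-0.053, -0.11], [-0.042, -0.113], [-0.042, -0.126]]
0.103 [0, 103, 23, 21, 245] [[-0.053, -0.108], [-0.053, -0.096], [-0.043, -0.099], [-0.043, -0.111]]
0.085 [391, 103, 121, 24, 2303] [[-0.052, 0.113], [-0.054, 0.186], [-0.04, 0.189], [-0.039, 0.115]]
0.103 [391, 103, 121, 24, 2303] [[-0.052, 0.106], [-0.054, 0.172], [-0.042, 0.175], [-0.04, 0.108]]
0.085 [173, 252, 64, 22, 830] [[0.057, -0.029], [0.043, -0.026], [0.05, 0.017], [0.065, 0.015]]
0.103 [173, 252, 64, 22, 830] [[0.047, -0.023], [0.034, -0.02], [0.041, 0.019], [0.054, 0.017]]
0.085 [287, 253, 13, 18, 177] [[0.047, 0.053], [0.047, 0.061], [0.061, 0.062], [0.061, 0.053]]
0.103 [287, 253, 13, 18, 177] [[0.038, 0.051], [0.038, 0.059], [0.05, 0.059], [0.05, 0.051]]
```

Emit:
play_rows:
  commands:
    - [-0.001,0,0,0,0,0,1]
    - [-0.001,0,0,0,0,0,1]
    - [0,0,0,0,0,0,1]

```text
time_s: 6.02
ee_pos: [0.5305, 0.1447, 0.0962]
eef_rot: [3.142, 0.0, 3.062]
force: [-2.0, 2.4, 0.2]
grip_width: 0.0007
grip_force: 1.1
```

View pics/w4.png

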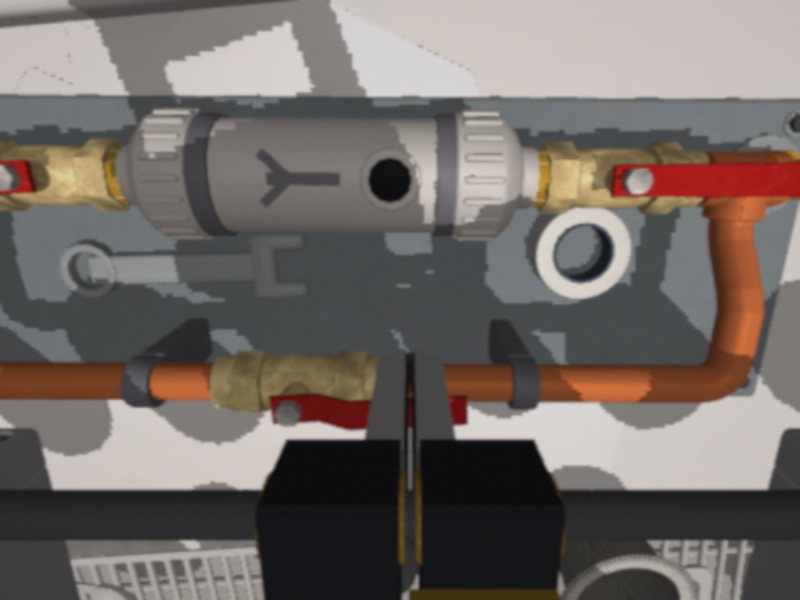

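The bypass lever is now practically parallel to its pipe: the stem is at (288,411) and the end at (460,411). I'll nudge until the stop is felt.

Emit:
play_rows:
  commands:
    - [-0.001,0,0,0,0,0,1]
    - [0,0,0,0,0,0,1]

```text
time_s: 6.18
ee_pos: [0.5315, 0.1446, 0.0962]
eef_rot: [3.142, 0.0, 3.062]
force: [-2.2, 1.0, -0.4]
grip_width: 0.0005
grip_force: 1.1
```

Emit:
play_rows:
  commands:
    - [-0.001,0,0,0,0,0,1]
    - [0,0,0,0,0,0,1]

```text
time_s: 6.35
ee_pos: [0.5321, 0.1446, 0.0962]
eef_rot: [-3.142, -0.001, 3.062]
force: [-5.3, 3.2, 1.7]
grip_width: 0.0003
grip_force: 2.8
```

The stop is felt at 5 N, so the bypass is open. The contact point matches the pivot at x=+47.5 mm, so the station frame is good. Now I'll go to the rear side of the inlet lever.

Emit:
play_rows:
  commands:
    - [0.0075,0,0,0,0,0,1]
    - [0.0075,0,0,0,0,0,1]
    - [0,0,-0.027,0,0,0,1]
    - [0,0,-0.027,0,0,0,1]
    - [0.0077,0.0247,0,0,0,0,1]
    - [0.0077,0.0247,0,0,0,0,1]
    - [0.0077,0.0247,0,0,0,0,1]
    - [0.0077,0.0247,0,0,0,0,1]
    - [0.0077,0.0247,0,0,0,0,1]
    - [0,0,0.02,0,0,0,1]
    - [0,0,0.02,0,0,0,1]
    - [0,0,0.02,0,0,0,1]
    - [0,0,0,0,0,0,1]
    - [0,0,0,0,0,0,1]

```text
time_s: 7.52
ee_pos: [0.4885, 0.2716, 0.0902]
eef_rot: [-3.141, -0.001, 3.062]
force: [0.1, -0.0, 0.3]
grip_width: 0.0005
grip_force: 0.0
```

```bash
python3 -c "
from h import *
look('w5')"
```

```text
tcp st [-0.0205  0.1595] z 0.0902 F [ 0.1 -0.   0.3] t 7.52
0.085 [202, 184, 129, 23, 2200] [[-0.04, 0.12], [-0.055, 0.12], [-0.054, 0.202], [-0.04, 0.202]]
0.103 [202, 184, 129, 23, 2200] [[-0.047, 0.123], [-0.06, 0.124], [-0.059, 0.197], [-0.046, 0.198]]
```

View pics/w5.png

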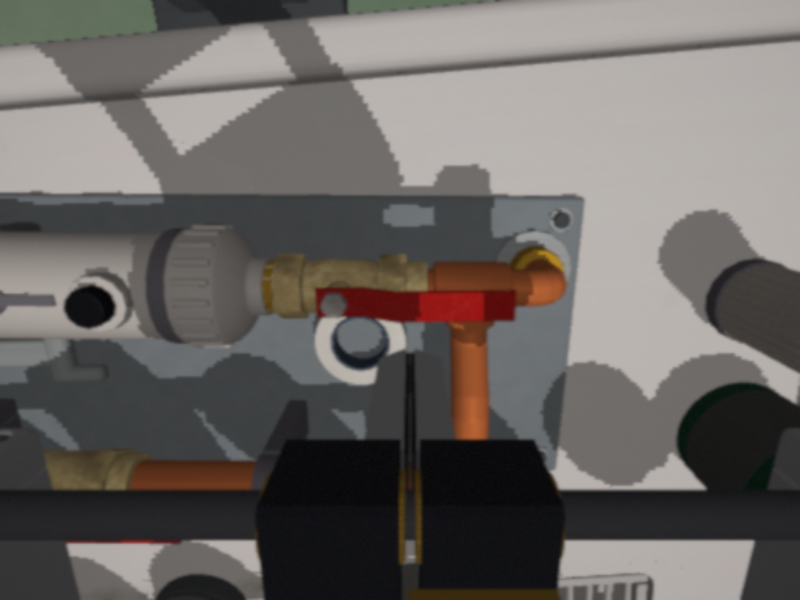

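The inlet lever is on its pipe line and the fingertip is just behind it, clear of the cross pipe. Now down 10 mm and push.

Emit:
play_rows:
  commands:
    - [0,0,0.005,0,0,0,1]
    - [0,0,0.005,0,0,0,1]
    - [0.0065,0,0,0,0,0,1]
    - [0.0065,0,0,0,0,0,1]
    - [0.0037,0.0015,0,0,0,0,1]
    - [0.0037,0.0015,0,0,0,0,1]
    - [0,0,0,0,0,0,1]

```text
time_s: 8.15
ee_pos: [0.4689, 0.2768, 0.0812]
eef_rot: [3.141, 0.003, 3.062]
force: [4.3, -1.2, 1.7]
grip_width: 0.0006
grip_force: 1.8
```

Emit:
play_rows:
  commands:
    - [0.0045,0.0012,0,0,0,0,1]
    - [0.0045,0.0012,0,0,0,0,1]
    - [0.005,-0.0002,0,0,0,0,1]
    - [0.005,-0.0002,0,0,0,0,1]
    - [0.005,-0.0018,0,0,0,0,1]
    - [0.005,-0.0018,0,0,0,0,1]
    - [0.0045,-0.0035,0,0,0,0,1]
    - [0.0045,-0.0035,0,0,0,0,1]
    - [0,0,0,0,0,0,1]

```text
time_s: 8.9
ee_pos: [0.4302, 0.2712, 0.0813]
eef_rot: [3.14, 0.002, 3.062]
force: [0.9, 0.9, 4.1]
grip_width: 0.0003
grip_force: 2.2
```

```bash
python3 -c "
from h import *
look('w6')"
```

```text
tcp st [-0.0786  0.1543] z 0.0813 F [0.9 0.9 4.1] t 8.9
0.085 [215, 179, 54, 103, 1673] [[-0.052, 0.121], [-0.119, 0.146], [-0.115, 0.157], [-0.046, 0.133]]
0.103 [215, 179, 54, 103, 1673] [[-0.063, 0.124], [-0.123, 0.147], [-0.119, 0.157], [-0.058, 0.135]]
```

View pics/w6.png

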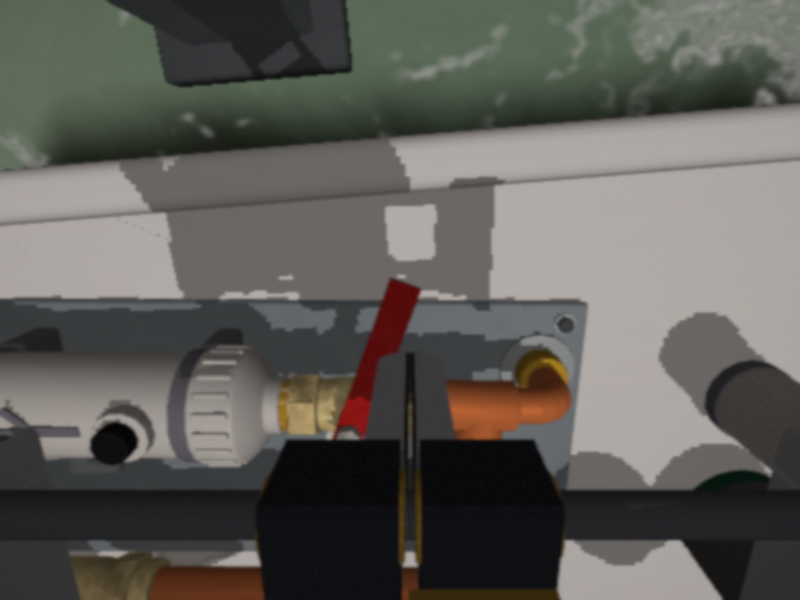

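The inlet lever is about 70° round. I'll finish it in small steps.

Emit:
play_rows:
  commands:
    - [0.0035,-0.003,-0.0005,0,0,0,1]
    - [0.0035,-0.003,0,0,0,0,1]
    - [0,-0.002,0,0,0,0,1]
    - [0,-0.001,0,0,0,0,1]
    - [0,0,0,0,0,0,1]

```text
time_s: 9.37
ee_pos: [0.422, 0.2628, 0.081]
eef_rot: [3.141, -0.001, 3.062]
force: [-3.9, 2.4, 7.2]
grip_width: 0.0004
grip_force: 3.5
```

Emit:
play_rows:
  commands:
    - [0,-0.001,0,0,0,0,1]
    - [0,-0.001,0,0,0,0,1]
    - [0,0,0,0,0,0,1]

```text
time_s: 9.62
ee_pos: [0.4218, 0.2609, 0.081]
eef_rot: [3.141, -0.001, 3.062]
force: [-2.7, 3.7, 6.7]
grip_width: 0.0005
grip_force: 3.5
```

```bash
python3 -c "
from h import *
look('w7')"
```

```text
tcp st [-0.086   0.1434] z 0.081 F [-2.7  3.7  6.7] t 9.62
0.085 [231, 187, 24, 95, 1142] [[-0.056, 0.12], [-0.121, 0.126], [-0.12, 0.138], [-0.055, 0.134]]
0.103 [231, 187, 24, 95, 1142] [[-0.068, 0.123], [-0.126, 0.128], [-0.125, 0.138], [-0.067, 0.135]]
```

Emit:
play_rows:
  commands:
    - [0,-0.001,-0.001,0,0,0,1]
    - [0,-0.001,0,0,0,0,1]
    - [0,0,0,0,0,0,1]

```text
time_s: 9.92
ee_pos: [0.4218, 0.2586, 0.0817]
eef_rot: [-3.142, -0.001, 3.062]
force: [-3.0, 3.6, 3.2]
grip_width: 0.0006
grip_force: 2.6
```

Emit:
play_rows:
  commands:
    - [0,-0.001,0,0,0,0,1]
    - [0,-0.001,0,0,0,0,1]
    - [0,0,0,0,0,0,1]

```text
time_s: 10.17
ee_pos: [0.4219, 0.2569, 0.0818]
eef_rot: [3.141, -0.0, 3.062]
force: [-2.0, 6.3, 3.9]
grip_width: 0.0004
grip_force: 3.5
```

Emit:
play_rows:
  commands:
    - [0,-0.001,0,0,0,0,1]
    - [0,0,0,0,0,0,1]

```text
time_s: 10.33
ee_pos: [0.4219, 0.2565, 0.082]
eef_rot: [3.139, 0.0, 3.062]
force: [-2.8, 11.4, 4.0]
grip_width: 0.0003
grip_force: 5.0
```

```bash
python3 -c "
from h import *
look('w8')"
```

```text
tcp st [-0.0856  0.1391] z 0.082 F [-2.8 11.4  4. ] t 10.33
0.085 [233, 186, 21, 77, 993] [[-0.121, 0.12], [-0.121, 0.133], [-0.069, 0.132], [-0.069, 0.119]]
0.103 [233, 186, 21, 77, 993] [[-0.126, 0.122], [-0.126, 0.133], [-0.079, 0.133], [-0.079, 0.121]]
```

The inlet is at its stop, square across (11 N). Next is the outlet.

Emit:
play_rows:
  commands:
    - [0,0.006,0,0,0,0,1]
    - [0,0.006,0,0,0,0,1]
    - [0,0,-0.034,0,0,0,1]
    - [0,0,-0.034,0,0,0,1]
    - [-0.0008,-0.0351,0,0,0,0,1]
    - [-0.0008,-0.0351,0,0,0,0,1]
    - [-0.0008,-0.0351,0,0,0,0,1]
    - [-0.0008,-0.0351,0,0,0,0,1]
    - [-0.0008,-0.0351,0,0,0,0,1]
    - [-0.0008,-0.0351,0,0,0,0,1]
    - [-0.0008,-0.0351,0,0,0,0,1]
    - [-0.0008,-0.0351,0,0,0,0,1]
    - [-0.0008,-0.0351,0,0,0,0,1]
    - [0,0,0,0,0,0,1]
    - [0,0,0.02,0,0,0,1]
    - [0,0,0.02,0,0,0,1]
    - [0,0,0,0,0,0,1]

```text
time_s: 11.8
ee_pos: [0.4033, -0.0475, 0.1069]
eef_rot: [3.141, -0.005, 3.061]
force: [-0.6, -0.2, -0.6]
grip_width: 0.0004
grip_force: 0.0
```

```bash
python3 -c "
from h import *
look('w9')"
```

```text
tcp st [-0.0796 -0.1655] z 0.1069 F [-0.6 -0.2 -0.6] t 11.8
0.085 [287, 252, 37, 18, 379] [[-0.057, -0.148], [-0.059, -0.123], [-0.046, -0.121], [-0.043, -0.147]]
0.103 [287, 252, 37, 18, 379] [[-0.066, -0.15], [-0.068, -0.127], [-0.056, -0.125], [-0.054, -0.149]]
0.085 [214, 259, 23, 18, 343] [[-0.051, -0.203], [-0.052, -0.186], [-0.038, -0.186], [-0.037, -0.203]]
0.103 [214, 259, 23, 18, 343] [[-0.061, -0.199], [-0.062, -0.184], [-0.049, -0.184], [-0.048, -0.199]]
0.085 [439, 371, 36, 13, 306] [[0.053, -0.018], [0.053, 0.011], [0.066, 0.014], [0.066, -0.016]]
0.103 [439, 371, 36, 13, 306] [[0.034, -0.031], [0.034, -0.004], [0.045, -0.002], [0.045, -0.029]]
```

View pics/w9.png

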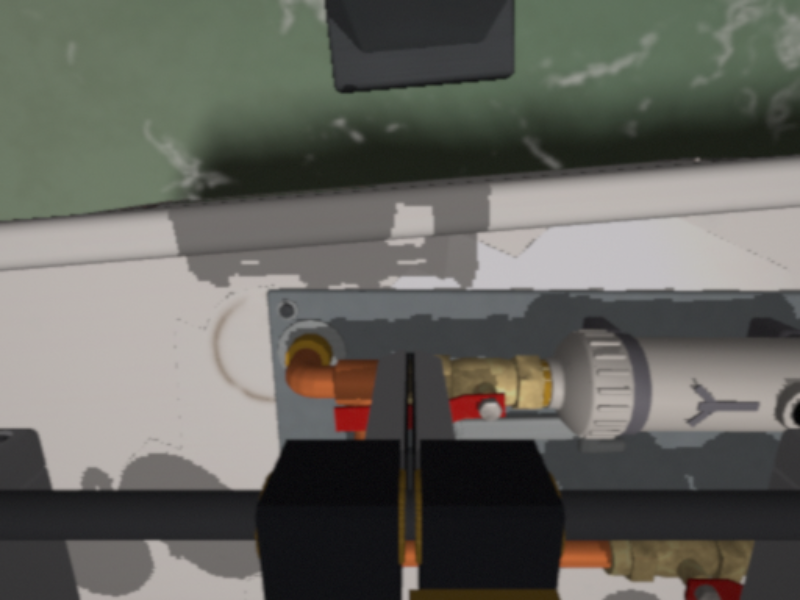

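The outlet lever is still open, with its stem at (489,410) and the finger in front at mid-lever. Going down, then pushing away from the robot.

Emit:
play_rows:
  commands:
    - [0,0,0.013,0,0,0,1]
    - [0,0,0.013,0,0,0,1]
    - [0,0,0,0,0,0,1]
    - [0,0,0,0,0,0,1]

```text
time_s: 12.18
ee_pos: [0.4052, -0.0477, 0.0845]
eef_rot: [-3.142, -0.0, 3.062]
force: [0.2, 0.5, 0.5]
grip_width: 0.0003
grip_force: 0.0
```

Emit:
play_rows:
  commands:
    - [-0.0055,0,0.0035,0,0,0,1]
    - [-0.0055,0,0,0,0,0,1]
    - [-0.005,0,0,0,0,0,1]
    - [-0.0047,-0.001,0,0,0,0,1]
    - [-0.0047,-0.001,0,0,0,0,1]
    - [0,0,0,0,0,0,1]

```text
time_s: 12.68
ee_pos: [0.4305, -0.0519, 0.0803]
eef_rot: [3.141, -0.001, 3.062]
force: [-2.8, 1.3, 1.1]
grip_width: 0.0006
grip_force: 1.2
```

Emit:
play_rows:
  commands:
    - [-0.0052,0,0,0,0,0,1]
    - [-0.0052,0,0,0,0,0,1]
    - [-0.0054,0.0014,0,0,0,0,1]
    - [-0.0054,0.0014,0,0,0,0,1]
    - [-0.005,0.003,0,0,0,0,1]
    - [-0.005,0.003,0,0,0,0,1]
    - [-0.004,0.0045,0,0,0,0,1]
    - [-0.004,0.0045,0,0,0,0,1]
    - [0,0,0,0,0,0,1]

```text
time_s: 13.43
ee_pos: [0.4712, -0.0372, 0.0805]
eef_rot: [-3.141, 0.0, 3.062]
force: [-1.9, -0.2, 2.3]
grip_width: 0.0009
grip_force: 1.3
```

```bash
python3 -c "
from h import *
look('w10')"
```

```text
tcp st [-0.0127 -0.1497] z 0.0805 F [-1.9 -0.2  2.3] t 13.43
0.085 [280, 170, 32, 94, 1213] [[0.0, -0.145], [-0.058, -0.133], [-0.056, -0.121], [0.004, -0.132]]
0.103 [280, 170, 32, 94, 1213] [[-0.009, -0.146], [-0.062, -0.135], [-0.06, -0.124], [-0.006, -0.134]]
```

Emit:
play_rows:
  commands:
    - [-0.002,0.0025,0,0,0,0,1]
    - [-0.001,0.0025,0,0,0,0,1]
    - [0,0.0015,0,0,0,0,1]
    - [0,0.001,0,0,0,0,1]
    - [0,0,0,0,0,0,1]

```text
time_s: 13.9
ee_pos: [0.4746, -0.0301, 0.0805]
eef_rot: [-3.141, 0.001, 3.062]
force: [-0.2, -2.7, 2.8]
grip_width: 0.0005
grip_force: 2.0
```

Emit:
play_rows:
  commands:
    - [0,0.001,0,0,0,0,1]
    - [0,0.001,0,0,0,0,1]
    - [0,0,0,0,0,0,1]

```text
time_s: 14.15
ee_pos: [0.4747, -0.0281, 0.0805]
eef_rot: [-3.141, 0.001, 3.062]
force: [1.0, -4.7, 2.7]
grip_width: 0.0003
grip_force: 2.7
```

Emit:
play_rows:
  commands:
    - [0,0.001,0,0,0,0,1]
    - [0,0,0,0,0,0,1]

```text
time_s: 14.32
ee_pos: [0.4748, -0.0275, 0.0805]
eef_rot: [-3.141, 0.001, 3.062]
force: [2.1, -8.8, 3.5]
grip_width: 0.0006
grip_force: 4.1
```

```bash
python3 -c "
from h import *
look('w11')"
```

```text
tcp st [-0.0099 -0.1398] z 0.0805 F [ 2.1 -8.8  3.5] t 14.32
0.085 [273, 168, 21, 110, 1226] [[-0.056, -0.134], [-0.056, -0.123], [0.017, -0.12], [0.017, -0.134]]
0.103 [273, 168, 21, 110, 1226] [[-0.06, -0.135], [-0.06, -0.124], [0.005, -0.123], [0.005, -0.134]]
```

The outlet is at its stop. I'll retreat and measure the vent from near.

Emit:
play_rows:
  commands:
    - [0,-0.005,0,0,0,0,1]
    - [0,-0.005,0,0,0,0,1]
    - [0,0,-0.0235,0,0,0,1]
    - [0,0,-0.0235,0,0,0,1]
    - [0.0125,0.035,0,0,0,0,1]
    - [0.0125,0.035,0,0,0,0,1]
    - [0.0125,0.035,0,0,0,0,1]
    - [0,0,0,0,0,0,1]
    - [0,0,0,0,0,0,1]

```text
time_s: 15.12
ee_pos: [0.444, 0.0718, 0.1271]
eef_rot: [3.141, -0.001, 3.065]
force: [0.3, 0.5, 0.1]
grip_width: 0.0006
grip_force: 0.0
```

```bash
cat > v.py <<'E'
from h import *
look('w12')
m=ctrl.camera_model("wrist");im=ctrl.camera("wrist")
g=cv2.cvtColor(im,cv2.COLOR_BGR2GRAY)
for p,s,c in blobs((g<45).astype(np.uint8),60):
    w=st(ray("",*c,.089,m))
    print(s.tolist(),c.round(1),w.round(4))
E
python3 v.py
```

```text
tcp st [-0.0487 -0.0433] z 0.1271 F [0.3 0.5 0.1] t 15.12
0.085 [463, 121, 47, 104, 1668] [[-0.042, 0.112], [-0.123, 0.121], [-0.119, 0.137], [-0.036, 0.13]]
0.103 [463, 121, 47, 104, 1668] [[-0.049, 0.099], [-0.124, 0.108], [-0.12, 0.123], [-0.044, 0.116]]
0.085 [151, 203, 22, 97, 1398] [[-0.057, -0.132], [-0.058, -0.118], [0.029, -0.121], [0.03, -0.137]]
0.103 [151, 203, 22, 97, 1398] [[-0.063, -0.125], [-0.064, -0.112], [0.016, -0.115], [0.017, -0.129]]
[171, 0, 117, 48, 1320] [198.5  23.7] [-0.1804 -0.0865]
[249, 166, 13, 11, 95] [254.8 170.4] [-0.0839 -0.0507]
[352, 167, 26, 10, 121] [362.5 170.9] [-0.0837  0.0286]
[344, 206, 22, 21, 338] [354.6 216.3] [-0.048   0.0259]
[422, 220, 26, 25, 254] [438.2 235.1] [-0.0324  0.0928]
[506, 224, 6, 37, 95] [508.6 240. ] [-0.0283  0.149 ]
[0, 227, 512, 157, 28255] [257.5 329. ] [ 0.0564 -0.049 ]
[377, 263, 40, 44, 762] [391.9 283.3] [0.0109 0.0618]
[405, 356, 44, 28, 762] [423.5 372.3] [0.1035 0.1021]
[435, 357, 25, 27, 139] [447.5 370.5] [0.1014 0.1236]
```

Emit:
play_rows:
  commands:
    - [0,0.0231,0,0,0,0,1]
    - [0,0.0231,0,0,0,0,1]
    - [0,0.023,0,0,0,0,1]
    - [0,0,0,0,0,0,1]
    - [0,0,0.015,0,0,0,1]
    - [0,0,0.015,0,0,0,1]
    - [0,0,0.004,0,0,0,1]
    - [0,0,0,0,0,0,1]
    - [0,0,0,0,0,0,1]

```text
time_s: 15.97
ee_pos: [0.4505, 0.1388, 0.0936]
eef_rot: [-3.142, -0.0, 3.061]
force: [-0.4, -0.6, 0.1]
grip_width: 0.0006
grip_force: 0.0
```

```bash
python3 -c "
from h import *
look('w13')"
```

```text
tcp st [-0.0476  0.024 ] z 0.0936 F [-0.4 -0.6  0.1] t 15.97
0.085 [400, 121, 43, 119, 2181] [[-0.043, 0.114], [-0.123, 0.121], [-0.12, 0.136], [-0.039, 0.131]]
0.103 [400, 121, 43, 119, 2181] [[-0.051, 0.106], [-0.124, 0.111], [-0.121, 0.125], [-0.048, 0.121]]
0.085 [36, 217, 31, 97, 1666] [[-0.058, -0.13], [-0.06, -0.113], [0.017, -0.121], [0.019, -0.14]]
0.103 [36, 217, 31, 97, 1666] [[-0.065, -0.115], [-0.066, -0.1], [0.003, -0.107], [0.005, -0.124]]
0.085 [257, 360, 11, 15, 156] [[0.061, 0.019], [0.061, 0.027], [0.074, 0.027], [0.074, 0.019]]
0.103 [257, 360, 11, 15, 156] [[0.042, 0.019], [0.042, 0.026], [0.055, 0.026], [0.055, 0.019]]
```

Emit:
play_rows:
  commands:
    - [0,0.002,0.003,0,0,0,1]
    - [0,0,0.002,0,0,0,1]
    - [0,0,0.002,0,0,0,1]
    - [0,0,0,0,0,0,1]
    - [0,0,0,0,0,0,1]

```text
time_s: 16.43
ee_pos: [0.4507, 0.1417, 0.0866]
eef_rot: [3.141, 0.001, 3.062]
force: [3.1, 0.6, 3.4]
grip_width: 0.0006
grip_force: 1.6
```

Emit:
play_rows:
  commands:
    - [0,0,0.001,0,0,0,1]
    - [0,0,0.001,0,0,0,1]
    - [0,0,0,0,0,0,1]
    - [0,0,0,0,0,0,1]

```text
time_s: 16.77
ee_pos: [0.4506, 0.1416, 0.0845]
eef_rot: [3.141, 0.001, 3.062]
force: [4.2, 0.5, 5.3]
grip_width: 0.0006
grip_force: 2.2
```

Emit:
play_rows:
  commands:
    - [0,0,0.0005,0,0,0,1]
    - [0,0,0.0005,0,0,0,1]
    - [0,0,0,0,0,0,1]
    - [0,0,0,0,0,0,1]

```text
time_s: 17.1
ee_pos: [0.4507, 0.1417, 0.0841]
eef_rot: [3.141, 0.001, 3.062]
force: [-0.2, -0.7, 14.2]
grip_width: 0.0005
grip_force: 6.9
```

Emit:
play_rows:
  commands:
    - [0,0,0.0003,0,0,0,1]
    - [0,0,0,0,0,0,1]
    - [0,0,0,0,0,0,1]
    - [0,0,0,0,0,0,1]
    - [0,0,0,0,0,0,1]
    - [0,0,0,0,0,0,1]
    - [0,0,0,0,0,0,1]
    - [0,0,0,0,0,0,1]
    - [0,0,0,0,0,0,1]
    - [0,0,0,0,0,0,1]
    - [0,0,0,0,0,0,1]
    - [0,0,0,0,0,0,1]
    - [0,0,0,0,0,0,1]
    - [0,0,0,0,0,0,1]
    - [0,0,0,0,0,0,1]

```text
time_s: 18.35
ee_pos: [0.4507, 0.1417, 0.084]
eef_rot: [3.141, 0.001, 3.062]
force: [-0.6, -0.1, 16.9]
grip_width: 0.0004
grip_force: 8.6
```

The button is at its stop at z = 84 mm and was held for over a second. Releasing now and backing off to check all three levers from above.

Emit:
play_rows:
  commands:
    - [0,0,-0.005,0,0,0,1]
    - [0,0,-0.01,0,0,0,1]
    - [0,0,-0.03,0,0,0,1]
    - [0,0,-0.04,0,0,0,1]
    - [0.025,-0.025,-0.02,0,0,0,1]
    - [0.025,-0.025,-0.02,0,0,0,1]
    - [0.025,-0.025,-0.02,0,0,0,1]
    - [0.015,-0.03,-0.02,0,0,0,1]
    - [0,0,0,0,0,0,1]
    - [0,0,0,0,0,0,1]
    - [0,0,0,0,0,0,1]

```text
time_s: 19.27
ee_pos: [0.352, 0.0442, 0.2476]
eef_rot: [3.142, -0.001, 3.061]
force: [0.9, -0.6, -1.1]
grip_width: 0.0007
grip_force: 0.0
```

```bash
python3 v.py
```

```text
tcp st [-0.1381 -0.0782] z 0.2476 F [ 0.9 -0.6 -1.1] t 19.27
0.085 [419, 193, 23, 60, 580] [[-0.044, 0.114], [-0.122, 0.121], [-0.118, 0.137], [-0.039, 0.13]]
0.103 [419, 193, 23, 60, 580] [[-0.053, 0.103], [-0.128, 0.111], [-0.124, 0.126], [-0.049, 0.119]]
0.085 [219, 250, 11, 32, 312] [[-0.045, -0.133], [-0.045, -0.12], [-0.001, -0.122], [-0.001, -0.135]]
0.103 [219, 250, 11, 32, 312] [[-0.054, -0.13], [-0.054, -0.118], [-0.013, -0.12], [-0.013, -0.132]]
[167, 8, 124, 66, 1574] [213.   35.9] [-0.2865 -0.1286]
[314, 83, 198, 49, 5317] [432.5 109.4] [-0.2151  0.1048]
[124, 103, 196, 36, 3932] [219.2 120. ] [-0.2038 -0.1257]
[0, 157, 40, 11, 151] [ 18.1 162.7] [-0.1565 -0.3552]
[22, 163, 31, 6, 63] [ 37.7 165.8] [-0.1529 -0.3337]
[0, 226, 512, 158, 27530] [257.2 329.5] [ 0.0705 -0.0853]
[341, 244, 13, 12, 115] [346.9 249.5] [-0.0483  0.0258]
[395, 250, 17, 14, 88] [405. 258.] [-0.0368  0.099 ]
[365, 276, 23, 26, 302] [373.4 289.6] [0.0085 0.0644]
[387, 351, 16, 26, 168] [393.8 364.2] [0.1285 0.1055]
[427, 373, 10, 11, 65] [431.3 378.7] [0.1543 0.162 ]
```

```bash
python3 -c "
from h import *
print(ctrl.hand_in())"
```

```text
the job is handed in; nothing more can be done
None
```

I opened the bypass, then shut the inlet and outlet, each pushed until its stop was felt; then I held the vent fully in for over a second, released it, and handed the job in at about 19 s (hand-in returned no verdict).

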